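Press the leak tester's lever through the guard window

TASK

Give the carburetor leak tester its air charge: reach down with the fingertips through the guard window that has the red lever under it, press the red lever all the way down to its stop and keep it down for about two seconds, then let it spring back up and draw the fingers right out above the guard. Do not touch the yellow guard or its gauge, leave the black lever alone, and leave the vise and the loose parts on the bench untouched.

Things in the scene. Friction and masses are not known exactly. Their poses are not given: they have to be found in the camera images.
- guard: yellow steel guard frame fixed to the bench, 130 mm (its x) by 240 mm (its y), top face 110 mm above the bench, top bars 5 mm thick and 20 mm wide; origin on the bench under its middle. Two square windows, each 90 by 90 mm, side by side along its y, parted by a 20 mm bar. A round pressure gauge (68 mm across, top 94 mm high) is fixed to it, centred 100 mm from the origin along its +x
- window_left (a point): centre of the window on the guard's +y side, level with the guard's top face; axes as the guard's
- window_right (a point): centre of the window on the guard's -y side, level with the guard's top face; axes as the guard's
- red_lever (a joint): hinge of the red lever (air charge): 0 = up at rest, 0.30 rad = fully down on its stop. A spring pushes it back up by itself; pressing on the pad takes about 1.5 N to start and 4 N at the stop (more if pressed nearer the hinge). Arm 52 mm from hinge to pad centre, so the pad sinks about 15 mm
- red_pad (a point): top of the low domed round red pad, 30 mm across, at the free end of the red lever. At rest it is 96 mm above the bench (14 mm below the guard's top face), pressed fully down about 80 mm; it lies within 10 mm (sideways and lengthways) of the middle of one of the two windows. The lever arm runs from the pad towards the guard's own +x, to a hinge under the far bar
- black_lever (a joint): hinge of the black lever (air dump): 0 = up at rest, 0.30 rad = fully down on its stop. A spring pushes it back up by itself; pressing on the pad takes about 1.5 N to start and 4 N at the stop (more if pressed nearer the hinge). Arm 52 mm from hinge to pad centre, so the pad sinks about 15 mm
- black_pad (a point): top of the low domed round black pad, 30 mm across, at the free end of the black lever. At rest it is 96 mm above the bench (14 mm below the guard's top face), pressed fully down about 80 mm; it lies within 10 mm (sideways and lengthways) of the middle of one of the two windows. The lever arm runs from the pad towards the guard's own +x, to a hinge under the far bar
- vise: cast-iron vise with red jaws, fixed, holding an alloy intake manifold: 190 mm (x) by 130 mm (y), 205 mm high with the manifold, origin under the middle of the 150 by 100 mm foot; its handle spans to -117 mm in x and the manifold's flange to -82 mm in y
- jet_holder: loose brass main jet holder standing upright, 26 mm across, 55 mm high; origin at the centre of its foot
- boot: loose black rubber intake boot, a short tube 60 mm across and 45 mm high, standing on end; origin at the centre of its underside
- idle_knob: loose blue-anodized idle screw knob, 28 mm across, 34 mm high, standing with the screw up; origin at the centre of its underside
There are look-alikes about, which are no part of the job. Of the things that look like the boot, the smaller one is meant.

How it is judged:
By the outcome, as a careful person would: the job done as asked, in the order asked, and still so for the second after the job is handed in, with the robot touching nothing.
It also fails if it takes over 35 s, if anything falls off the work surface, if the arm or the gripper's body presses on something with over 40 N, if the wrist force passes 120 N, or if a joint passes its speed limit or range.

ROBOT

A 6-joint arm with a two-finger parallel gripper is mounted at the origin on the work surface. World frame = base frame: x ahead of the robot, y to its left, z up, the work surface at z = 0. Lengths are in mm, angles in degrees, forces in N, time in s.
With the tool pointing down it reaches from about 250 to 850 mm from the base axis. Payload 12.5 kg.
Tool frame: the origin (TCP) lies at the very end of the fingers, on their centre line; the grasp point (between the pads) lies 19 mm behind it; z points along the fingers, y is the line along which they close (so a half turn about z gives the same grasp; the last joint's range is limited). The gripper opens to 93 mm and grips with 3 to 60 N. Pads are 15 mm wide; open, the fingers measure 128 mm over their backs; the gripper's body (75 mm by 188 mm) begins 65 mm behind the grasp point.
Start: joints at [-4.847, 20.094, 94.641, -0, 65.266, -4.847], TCP at [549.986, 0.027, 218.633] pointing down, gripper open.
Joint ranges: [-157.81, 157.81], [-45, 120.19], [0.68, 151.7], [-89.99, 269.99], [4.06, 180], [-164.3, 164.3]. Speed limits (degrees/s): [127.2, 127.2, 159.86, 180, 180, 180].

INTERFACE

Orientations are given as a 3x3 rotation matrix whose columns are the frame's x, y, z axes.
In Python, from workcell import read_state, cams, arm gives the robot as it stands.
- The arm moves only by the shell command python3 -m inch 'ROWS' [FORCE]. ROWS is JSON, a list of rows, each an object with "delta_pos": the shift along the tool's x, y, z normalised to -1 to 1, where 1 is 200 mm, a list of three; "turn": the turn, a rotation vector about the tool's x, y, z normalised to -1 to 1, where 1 is 180 degrees, a list of three; "jaw": the opening, from 0 (shut) to 1 (fully open). A call has exactly 10 rows; each row shifts and turns the commanded pose from where the row before left it, along the tool's axes as they then stand; what a row does not reach is not made up. A row lasts 1/10 s, in which the tool goes at most 50 mm and 8.59 degrees, less where a joint would pass 70% of its speed; a pose out of reach is approached as far as the arm can. A call with a number of a shift or a turn outside -1 to 1 is refused whole. A call with a gripper value outside its range is refused whole. The fingers move at their own pace and stop on an object; FORCE is the grip in N (left out, the last holds). Time passes only in rows, so rows that do not move let the fingers close, or fill a call up. It gives the time, the measured TCP pose, the force, the opening and the grip force at its end, in the units of the state.
- read_state(): the state, without advancing time (a new reading comes with each control period).
- cams.read_camera(name): name is "scene" or "side" or "wrist"; returns a dict with "img" (400x640x3 uint8, blue, green, red), "camera_matrix" (3x3 intrinsics, pixels), "world_from_camera" (4x4, takes a point from camera to world coordinates). Camera axes: x right, y up, looking along -z (the intrinsics and any distortion apply to the point x, -y, -z); pixel columns grow to the right and rows downward; lengths in mm; the calibration is good to about 2 mm. A picture is of the moment at which its call begins. There is no depth.
- arm.sign_off(): hands the job in; it is judged then, once.
The state is a dict: "clock": time; "q": joint angles; "joint_velocities": joint speeds; "effort": joint torques, N m; "eef_pos": TCP position; "tcp_rot": TCP orientation; "force": force on the tool from outside, world axes, zero at the start; "wrist_torque": the same for the moment, N m; "gripper_width": opening from 0.0 (shut) to 1.0 (fully open); "finger_force": force on a finger pad.
Only numpy, scipy, OpenCV 4.12 (cv2) and the standard library are available. Lean on these libraries where they do the work, as an engineer would, in place of code of your own. Each camera call takes 0.05 s, during which the arm holds its last target. There are 200 camera calls.

## Working session

There is one attempt and no reset: what is moved stays moved. The work goes in short steps, Python scripts to look and compute and a shell command to move; the robot and the scene stay as the last step left them, time stands still between calls to the robot, and variables do not carry over. Pictures are saved under pics/ and viewed, at most 10 in all, crops included, and the job is handed in when it is done.

```bash
mkdir -p pics; ls; cat > h.py <<'E'
import numpy as np,cv2
from workcell import read_state,cams,arm
def ray(c,u,v):
    K=np.array(c["camera_matrix"]);T=np.array(c["world_from_camera"])
    d=np.linalg.solve(K,[u,v,1.]);d=np.array([d[0],-d[1],-d[2]])
    return T[:3,3],T[:3,:3]@d
def onz(c,u,v,z):
    o,d=ray(c,u,v);return o+d*(z-o[2])/d[2]
def tri(a,b):
    A=np.zeros((3,3));r=np.zeros(3)
    for o,d in (a,b):
        d=d/np.linalg.norm(d);P=np.eye(3)-np.outer(d,d);A+=P;r+=P@o
    x=np.linalg.solve(A,r);return x
E
python3 - <<'E'
from h import *
import pickle
D={}
for n in("scene","side","wrist"):
    D[n]=cams.read_camera(n);cv2.imwrite(f"pics/{n}0.png",D[n]["img"]);print(n,np.round(D[n]["world_from_camera"],2).tolist(),{k:v for k,v in D[n].items() if k not in("img","world_from_camera")})
pickle.dump(D,open("d0.pkl","wb"))
s=read_state();print(s)
E
```

```text
pics
scene [[-0.81, -0.36, 0.46, 1106.68], [0.59, -0.49, 0.65, 853.1], [-0.01, 0.8, 0.6, 836.12], [0.0, 0.0, 0.0, 1.0]] {'camera_matrix': array([[418.16148232,   0.        , 325.64880165],
       [  0.        , 418.16148232, 196.41959146],
       [  0.        ,   0.        ,   1.        ]])}
side [[0.9, 0.33, -0.28, 174.9], [-0.43, 0.7, -0.57, -674.45], [0.01, 0.64, 0.77, 1023.35], [0.0, 0.0, 0.0, 1.0]] {'camera_matrix': array([[463.19767834,   0.        , 317.01940116],
       [  0.        , 463.19767834, 208.48042218],
       [  0.        ,   0.        ,   1.        ]])}
wrist [[1.0, -0.0, 0.0, 549.21], [0.0, 0.96, 0.29, 80.82], [-0.0, -0.29, 0.96, 384.17], [0.0, 0.0, 0.0, 1.0]] {'camera_matrix': array([[341.03497139,   0.        , 322.72431662],
       [  0.        , 341.03497139, 199.13915617],
       [  0.        ,   0.        ,   1.        ]])}
{'clock': 0.15, 'q': array([-4.84625974e+00,  2.01175272e+01,  9.46652059e+01, -3.00717531e-05,
        6.52636634e+01, -4.84618290e+00]), 'joint_velocities': array([-0.03949411, -0.05209004, -0.11960485, -0.06655953, -0.06348473,
        0.01797077]), 'effort': array([ 9.91285888e-04, -4.97462654e+01, -2.85344088e+01,  6.99646957e-02,
        2.45898723e-02, -7.18797719e-05]), 'eef_pos': array([5.49770351e+02, 5.41596341e-02, 2.18244439e+02]), 'tcp_rot': array([[ 1.14860249e-06,  9.99999674e-01, -8.06916895e-04],
       [ 9.99999998e-01, -1.09378379e-06,  6.79364332e-05],
       [ 6.79355284e-05, -8.06916972e-04, -9.99999672e-01]]), 'force': array([-0.13777082, -0.48489714,  0.14181741]), 'wrist_torque': array([-0.02558188,  0.01721476, -0.0193282 ]), 'finger_force': 0.0, 'gripper_width': 0.9966685663253605}
```

View pics/scene0.png

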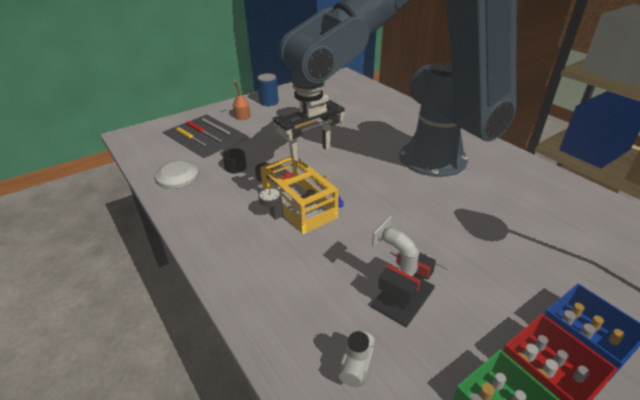

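View pics/side0.png

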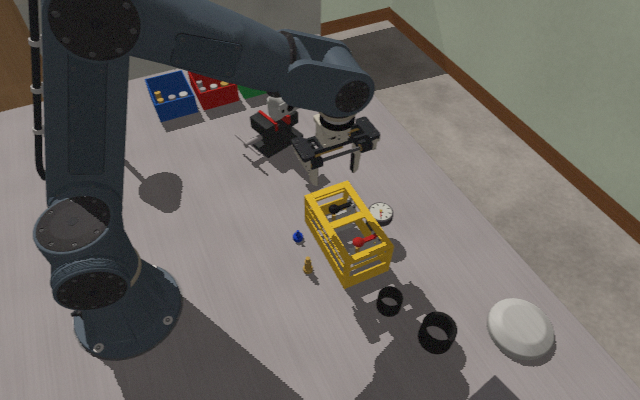

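View pics/wrist0.png

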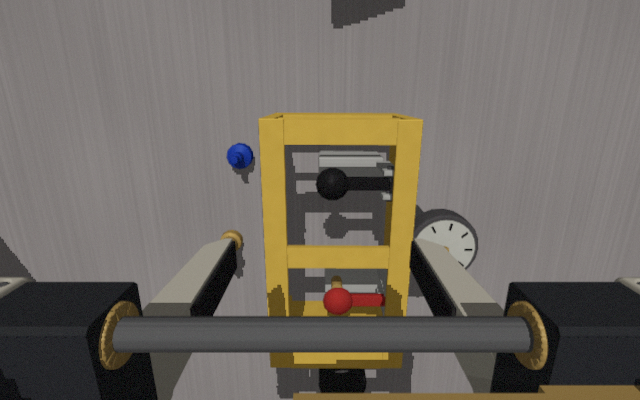

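The red pad is at wrist (338,300) and side about (360,241), with its arm running towards the gauge (+x). Other red things are the vise jaws at side (285,120), the red bin at side (212,88) and the screwdriver handle at scene (197,126). The black knob, at wrist (332,183), is in the other window. By the description, the right one is the red domed pad inside the yellow guard, in the -y window. I'll measure it and check it in a crop.

```bash
python3 - <<'E'
from h import *
import pickle
D=pickle.load(open("d0.pkl","rb"))
def blob(n,x0,x1,y0,y1):
    im=D[n]["img"].astype(int);b,g,r=im[...,0],im[...,1],im[...,2]
    m=((r>90)&(g<0.45*r)&(b<0.45*r)).astype(np.uint8);k=np.zeros_like(m);k[y0:y1,x0:x1]=m[y0:y1,x0:x1]
    return k
w=blob("wrist",310,400,270,316);s=blob("side",340,390,220,260)
for n,m in(("w",w),("s",s)):
    ys,xs=np.nonzero(m);dt=cv2.distanceTransform(m,cv2.DIST_L2,5);_,mx,_,l=cv2.minMaxLoc(dt);print(n,xs.min(),xs.max(),ys.min(),ys.max(),l,mx)
    globals()["p"+n]=l
print("tri",tri(ray(D["wrist"],*pw),ray(D["side"],*ps)),"onz96",onz(D["wrist"],*pw,94),onz(D["side"],*ps,94))
for nm,uv in dict(oTL=(261,119),oTR=(419,118),wTL=(285,145),wTR=(394,145),mbL=(288,246),mbR=(391,246),mbL2=(288,268),mbR2=(390,268)).items():print(nm,onz(D["wrist"],*uv,110).round(1))
print("gauge",onz(D["wrist"],444,244,94).round(1),"black",onz(D["wrist"],332,184,94).round(1))
print("vise",onz(D["scene"],403,297,0).round(1),onz(D["scene"],383,232,190).round(1))
a=cv2.resize(D["wrist"]["img"][100:380,240:440],None,fx=2,fy=2);b=cv2.resize(D["side"]["img"][170:300,290:400],None,fx=3.5,fy=3.5)
c=np.zeros((560,790,3),np.uint8);c[:560,:400]=a;c[:455,402:402+385]=b;cv2.imwrite("pics/c1.png",c)
E
```

```text
w 324 382 288 313 (338, 300) 12.984498977661133
s 353 374 235 246 (358, 241) 4.996899604797363
tri [ 564.44860095 -114.50485343   87.17239126] onz96 [ 564.00875462 -109.97476026   94.        ] [ 561.70650851 -118.6016813    94.        ]
oTL [500.5  63.4 110. ]
oTR [624.3  64.3 110. ]
wTL [518.7  43.1 110. ]
wTR [606.   43.2 110. ]
mbL [518.6 -45.2 110. ]
mbR [608.9 -45.1 110. ]
mbL2 [518.  -66.7 110. ]
mbR2 [609.2 -66.5 110. ]
gauge [661.3 -50.3  94. ] black [557.1   6.8  94. ]
vise [553.9 410.9   0. ] [584.7 348.8 190. ]
```

View pics/c1.png

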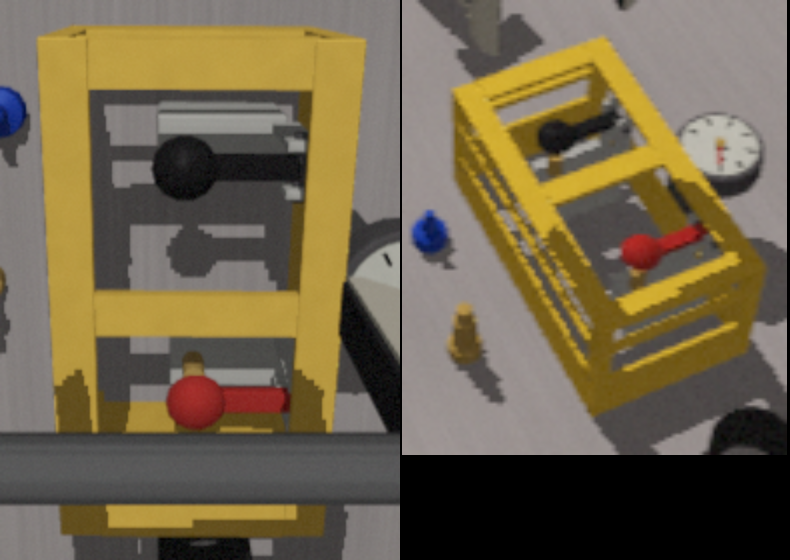

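The crop confirms it: red domed pad, arm towards the gauge, in the -y window. The guard's yaw is about 0 and its centre about (563,-56). I'll move above the pad at this height with the fingers open and look again for a second wrist view.

```bash
python3 -m inch '[{"delta_pos":[-0.1,0.01,0],"turn":[0,0,0],"jaw":1},{"delta_pos":[-0.1,0.01,0],"turn":[0,0,0],"jaw":1},{"delta_pos":[-0.1,0.01,0],"turn":[0,0,0],"jaw":1},{"delta_pos":[-0.1,0.01,0],"turn":[0,0,0],"jaw":1},{"delta_pos":[-0.1,0.01,0],"turn":[0,0,0],"jaw":1},{"delta_pos":[-0.06,0.02,0],"turn":[0,0,0],"jaw":1},{"delta_pos":[0,0,0],"turn":[0,0,0],"jaw":1},{"delta_pos":[0,0,0],"turn":[0,0,0],"jaw":1},{"delta_pos":[0,0,0],"turn":[0,0,0],"jaw":1},{"delta_pos":[0,0,0],"turn":[0,0,0],"jaw":1}]'
python3 - <<'E'
from h import *
import pickle
D=pickle.load(open("d0.pkl","rb"))
c=cams.read_camera("wrist");D["w2"]=c;pickle.dump(D,open("d1.pkl","wb"));cv2.imwrite("pics/w2.png",c["img"])
im=c["img"].astype(int);b,g,r=im[...,0],im[...,1],im[...,2]
m=((r>80)&(g<0.45*r)&(b<0.45*r)).astype(np.uint8)
dt=cv2.distanceTransform(m,cv2.DIST_L2,5);_,mx,_,l=cv2.minMaxLoc(dt);print(l,mx)
print("tri",tri(ray(D["wrist"],338,300),ray(c,*l)),onz(c,*l,94),"side tri",tri(ray(D["side"],358,241),ray(c,*l)))
E
```

```text
clock: 1.15
eef_pos: [564.0, -111.2, 218.7]
tcp_rot: [[-0.001, 1.0, -0.0], [1.0, 0.001, 0.0], [0.0, -0.0, -1.0]]
force: [0.6, -0.1, -0.5]
gripper_width: 1.003
finger_force: 0.0
(323, 193) 15.181398391723633
tri [ 563.98448508 -114.8770958    86.63999957] [ 563.5754475  -112.84875721   94.        ] side tri [ 563.92144254 -114.77273833   87.81918103]
```

View pics/w2.png

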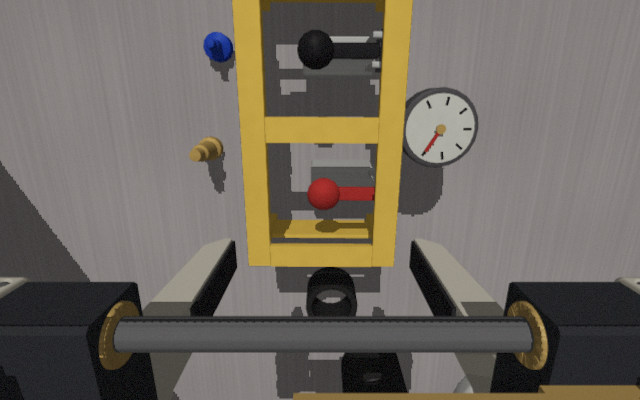

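The wrist stereo puts the pad at about (564,-114), with its body at about 87–90 mm, which fits a 96 mm top. It lies in the window that the image shows at columns 271–380, rows 142–243. I'll shut the fingers and check the window's borders.

```bash
python3 -m inch '[{"delta_pos":[-0.015,0,0],"turn":[0,0,0],"jaw":0},{"delta_pos":[0,0,0],"turn":[0,0,0],"jaw":0},{"delta_pos":[0,0,0],"turn":[0,0,0],"jaw":0},{"delta_pos":[0,0,0],"turn":[0,0,0],"jaw":0},{"delta_pos":[0,0,0],"turn":[0,0,0],"jaw":0},{"delta_pos":[0,0,0],"turn":[0,0,0],"jaw":0},{"delta_pos":[0,0,0.1],"turn":[0,0,0],"jaw":0},{"delta_pos":[0,0,0.1],"turn":[0,0,0],"jaw":0},{"delta_pos":[0,0,0.1],"turn":[0,0,0],"jaw":0},{"delta_pos":[0,0,0],"turn":[0,0,0],"jaw":0}]' 10
python3 - <<'E'
from h import *
import pickle
c=pickle.load(open("d1.pkl","rb"))["w2"]
for uv in((270,143),(380,143),(273,243),(376,243),(249,266),(395,266)):print(uv,onz(c,*uv,110).round(1))
c=cams.read_camera("wrist");cv2.imwrite("pics/w3.png",c["img"])
E
```

```text
clock: 2.2
eef_pos: [562.7, -114.6, 156.4]
tcp_rot: [[0.0, 1.0, -0.004], [1.0, -0.0, 0.001], [0.001, -0.004, -1.0]]
force: [-1.0, -0.6, -0.4]
gripper_width: 0.189
finger_force: 0.0
(270, 143) [521.  -66.8 110. ]
(380, 143) [609.1 -66.6 110. ]
(273, 243) [ 519.9 -153.9  110. ]
(376, 243) [ 610.1 -153.7  110. ]
(249, 266) [ 497.5 -176.3  110. ]
(395, 266) [ 628.1 -176.   110. ]
```

View pics/w3.png

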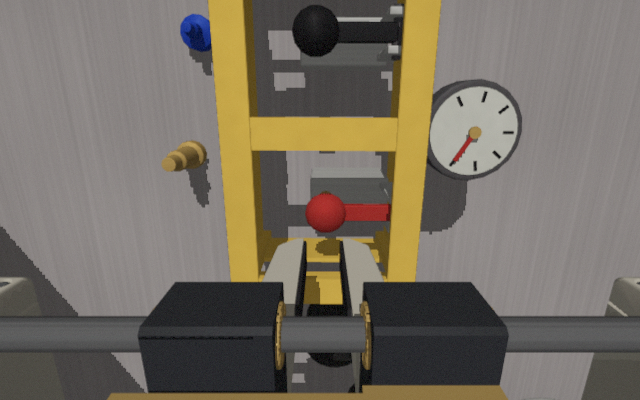

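The window measures x 520–610, y -154 to -67 (90×87 mm, as described). The fingers are centred over the pad (column 325) but still closing. I'll finish closing and then descend to just above the pad.

```bash
python3 -m inch '[{"delta_pos":[0,0.005,0],"turn":[0,0,0],"jaw":0},{"delta_pos":[0,0,0],"turn":[0,0,0],"jaw":0},{"delta_pos":[0,0,0],"turn":[0,0,0],"jaw":0},{"delta_pos":[0,0,0.05],"turn":[0,0,0],"jaw":0},{"delta_pos":[0,0,0.05],"turn":[0,0,0],"jaw":0},{"delta_pos":[0,0,0.05],"turn":[0,0,0],"jaw":0},{"delta_pos":[0,0,0.05],"turn":[0,0,0],"jaw":0},{"delta_pos":[0,0,0.05],"turn":[0,0,0],"jaw":0},{"delta_pos":[0,0,0.02],"turn":[0,0,0],"jaw":0},{"delta_pos":[0,0,0],"turn":[0,0,0],"jaw":0}]'
python3 - <<'E'
from h import *
c=cams.read_camera("side");a=cv2.resize(c["img"][150:310,270:420],None,fx=3.5,fy=3.5)
w=cams.read_camera("wrist")["img"][100:400,200:450];b=np.zeros((560,250,3),np.uint8);b[:300]=w
cv2.imwrite("pics/c4.png",np.hstack([a,b]));print(read_state()["eef_pos"],read_state()["force"])
E
```

```text
clock: 3.25
eef_pos: [564.7, -114.9, 103.9]
tcp_rot: [[-0.0, 1.0, -0.001], [1.0, 0.0, 0.0], [0.0, -0.001, -1.0]]
force: [0.3, 0.7, -0.5]
gripper_width: 0.006
finger_force: 0.0
[ 565.18602058 -115.04243429  104.8475738 ] [-0.3348298  -0.09082119  0.53206271]
```

View pics/c4.png

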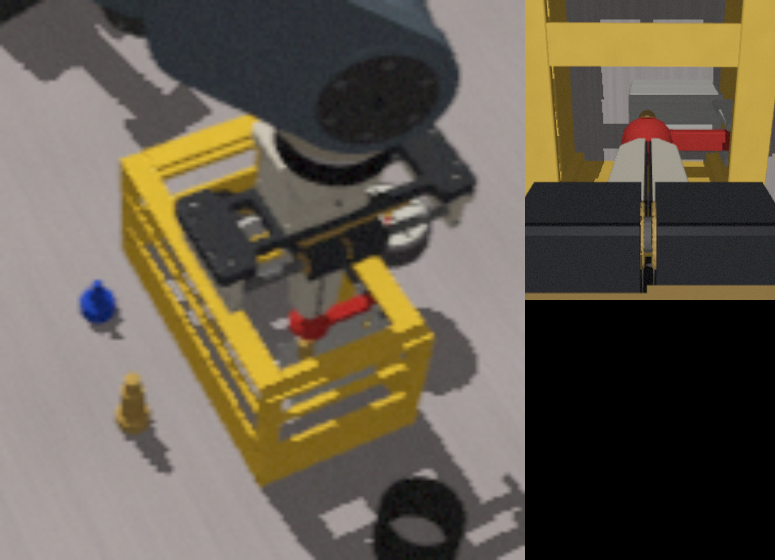

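The shut fingertips sit over the middle of the red pad, inside the window and clear of all bars. Now I'll press.

```bash
python3 -m inch '[{"delta_pos":[0,0,0.015],"turn":[0,0,0],"jaw":0},{"delta_pos":[0,0,0.015],"turn":[0,0,0],"jaw":0},{"delta_pos":[0,0,0.015],"turn":[0,0,0],"jaw":0},{"delta_pos":[0,0,0.015],"turn":[0,0,0],"jaw":0},{"delta_pos":[0,0,0.015],"turn":[0,0,0],"jaw":0},{"delta_pos":[0,0,0.015],"turn":[0,0,0],"jaw":0},{"delta_pos":[0,0,0.01],"turn":[0,0,0],"jaw":0},{"delta_pos":[0,0,0.01],"turn":[0,0,0],"jaw":0},{"delta_pos":[0,0,0],"turn":[0,0,0],"jaw":0},{"delta_pos":[0,0,0],"turn":[0,0,0],"jaw":0}]'
```

```text
clock: 4.35
eef_pos: [564.9, -115.0, 82.6]
tcp_rot: [[0.0, 1.0, -0.0], [1.0, -0.0, 0.0], [0.0, -0.0, -1.0]]
force: [-3.0, 0.1, 4.0]
gripper_width: 0.004
finger_force: 1.7
```

```bash
python3 -m inch '[{"delta_pos":[0,0,0.005],"turn":[0,0,0],"jaw":0},{"delta_pos":[0,0,0.005],"turn":[0,0,0],"jaw":0},{"delta_pos":[0,0,0.005],"turn":[0,0,0],"jaw":0},{"delta_pos":[0,0,0],"turn":[0,0,0],"jaw":0},{"delta_pos":[0,0,0],"turn":[0,0,0],"jaw":0},{"delta_pos":[0,0,0],"turn":[0,0,0],"jaw":0},{"delta_pos":[0,0,0],"turn":[0,0,0],"jaw":0},{"delta_pos":[0,0,0],"turn":[0,0,0],"jaw":0},{"delta_pos":[0,0,0],"turn":[0,0,0],"jaw":0},{"delta_pos":[0,0,0],"turn":[0,0,0],"jaw":0}]'
```

```text
clock: 5.35
eef_pos: [565.2, -115.0, 80.7]
tcp_rot: [[-0.0, 1.0, 0.001], [1.0, 0.0, -0.0], [-0.0, 0.001, -1.0]]
force: [-7.7, 1.1, 14.8]
gripper_width: 0.007
finger_force: 7.5
```

At 80.7 mm the force jumped to 15 N, so the lever is on its stop. It has been down about 0.8 s, so I'll hold longer and then lift.

```bash
python3 -m inch '[{"delta_pos":[0,0,0],"turn":[0,0,0],"jaw":0},{"delta_pos":[0,0,0],"turn":[0,0,0],"jaw":0},{"delta_pos":[0,0,0],"turn":[0,0,0],"jaw":0},{"delta_pos":[0,0,0],"turn":[0,0,0],"jaw":0},{"delta_pos":[0,0,0],"turn":[0,0,0],"jaw":0},{"delta_pos":[0,0,0],"turn":[0,0,0],"jaw":0},{"delta_pos":[0,0,0],"turn":[0,0,0],"jaw":0},{"delta_pos":[0,0,0],"turn":[0,0,0],"jaw":0},{"delta_pos":[0,0,0],"turn":[0,0,0],"jaw":0},{"delta_pos":[0,0,0],"turn":[0,0,0],"jaw":0}]'
python3 -m inch '[{"delta_pos":[0,0,0],"turn":[0,0,0],"jaw":0},{"delta_pos":[0,0,0],"turn":[0,0,0],"jaw":0},{"delta_pos":[0,0,-0.04],"turn":[0,0,0],"jaw":0},{"delta_pos":[0,0,-0.08],"turn":[0,0,0],"jaw":0},{"delta_pos":[0,0,-0.1],"turn":[0,0,0],"jaw":0},{"delta_pos":[0,0,-0.1],"turn":[0,0,0],"jaw":0},{"delta_pos":[0,0,-0.1],"turn":[0,0,0],"jaw":0},{"delta_pos":[0,0,-0.1],"turn":[0,0,0],"jaw":0},{"delta_pos":[0,0,-0.1],"turn":[0,0,0],"jaw":0},{"delta_pos":[0,0,0],"turn":[0,0,0],"jaw":0}]'
python3 - <<'E'
from h import *
a=cv2.resize(cams.read_camera("side")["img"][150:310,270:420],None,fx=2.5,fy=2.5)
w=cams.read_camera("wrist")["img"][:,130:530];cv2.imwrite("pics/c5.png",np.hstack([a,w[:,:400]] if a.shape[0]==400 else [a]));print(read_state()["eef_pos"],read_state()["force"])
E
```

```text
clock: 6.35
eef_pos: [565.2, -115.0, 80.6]
tcp_rot: [[-0.0, 1.0, 0.001], [1.0, 0.0, -0.0], [-0.0, 0.001, -1.0]]
force: [-7.8, 1.9, 14.7]
gripper_width: 0.008
finger_force: 7.5
clock: 7.35
eef_pos: [566.4, -115.3, 206.1]
tcp_rot: [[0.0, 1.0, 0.005], [1.0, -0.0, -0.001], [-0.001, 0.005, -1.0]]
force: [0.6, -0.4, 0.4]
gripper_width: 0.006
finger_force: 0.0
[ 565.06585595 -114.96000177  203.25150572] [-0.02703117 -0.32224612 -0.20323659]
```

View pics/c5.png

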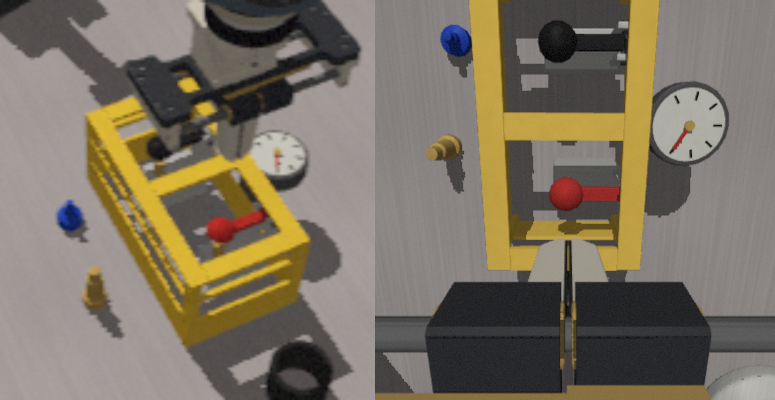

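The fingers are out at z about 203 mm, and the red pad is back up, as before. Nothing else has moved.

```bash
python3 -c "
from workcell import arm;print(arm.sign_off())"
```

```text
the job is handed in; nothing more can be done
None
```

I pressed the red lever to its stop (about 15 N at 81 mm), held it there for about two seconds and let it spring back. The fingers are out above the guard, and the last pictures and force readings showed no contact with the guard, gauge, black lever or loose parts in view; the job is handed in.

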